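# Start and close the screw cap of a digestion vessel

## Robot

A 6-joint arm with a two-finger parallel gripper is mounted at the origin on a cart in front of the work surface, level with it; the furniture and walls round the work are solid. World frame = base frame: x ahead of the robot, y to its left, z up, the work surface at z = 0. Lengths are in m, angles in rad, forces in N, time in s.
With the tool pointing down it reaches from about 0.3 to 0.825 m from the base axis. Payload 5.4 kg.
Tool frame: the origin (TCP) lies at the very end of the fingers, on their centre line; the grasp point (between the pads) lies 19 mm behind it; z points along the fingers, x is the direction in which the jaws open and shut, and the axes are right-handed (so a half turn about z gives the same grasp; the last joint's range is limited). The gripper opens to 92 mm and grips with 3 to 60 N. Pads are 20 mm wide; open, the fingers measure 128 mm over their backs; the gripper's body (75 mm by 189 mm) begins 69 mm behind the grasp point.
Start: joints at [0.893, 0.158, 1.597, -0, 1.386, -0.21], TCP at [0.259, 0.513, 0.215] pointing down, gripper open.
Joint ranges: [-2.91, 2.91], [-0.94, 2.29], [0.18, 2.7], [-1.29, 4.43], [0.17, 2.64], [-3, 3]. Speed limits (rad/s): [2.57, 2.57, 3.14, 3.14, 3.14, 3.14].

## Interface

Orientations are given as a rotation vector (axis times angle).
In Python, from workcell import bot gives the robot as it stands. Calls block until the motion is done:
- bot.goto(position, orientation): joint-space move of the TCP to a pose.
- bot.line_to(position, rot=None, max_speed=0.15): straight line of the TCP; rot=None keeps the orientation; max_speed is the mean speed in m/s.
- bot.set_joints(angles): joint-space move.
- bot.set_gripper(opening, newtons=None): opening from 0.0 (shut) to 1.0 (fully open); newtons is the grip in N (None keeps the last); returns when the fingers have stopped.
- bot.hold(seconds).
- bot.inverse_kinematics(position, orientation): joint angles nearest the present ones, or None.
- bot.read_camera(name): name is "scene" or "top" or "wrist"; returns a dict with "pixels" (420x560x3 uint8, blue, green, red), "fx", "fy", "cx", "cy" (pixels), "R" (3x3) and "t" (3): a world point X has camera coordinates R X + t. Camera axes: x right, y down, z forward; pixel columns grow to the right and rows downward; lengths in m; the calibration is good to about 2 mm. A picture is of the moment at which its call begins. There is no depth.
A pose or a line that the arm cannot do raises bot.MotionError and nothing moves.
- bot.job_done(): hands the job in, once; it reports no verdict.
Readings, each from a call of its own:
- bot.current_clock(): time.
- bot.current_joints(): joint angles.
- bot.current_joint_vel(): joint speeds.
- bot.current_effort(): joint torques, N m.
- bot.current_ee_pos(): TCP position.
- bot.current_tool_rot(): TCP orientation.
- bot.current_contact_force(): force on the tool from outside, world axes, zero at the start.
- bot.current_ft_torque(): the same for the moment, N m.
- bot.current_opening(): opening from 0.0 (shut) to 1.0 (fully open).
Only numpy, scipy, OpenCV 4.12 (cv2) and the standard library are available. Lean on these libraries where they do the work, as an engineer would, in place of code of your own. Each camera call takes 0.05 s, during which the arm holds its last target. There are 200 camera calls.

## Task

Close the sample digestion vessel that is clamped in the stand with its ribbed grey screw cap, which stands on the mat. Set the cap level on the neck and, pressing only lightly, turn it backward (anticlockwise seen from above) until it has ridden up to the thread starts and drops off them, so that the thread cannot cross; then screw it on clockwise until it is fully home and snug on the rim, without forcing it, and let go. Never lean hard on the vessel, and leave the jar and the beaker where they stand.

Things in the scene. Friction and masses are not known exactly. Their poses are not given: they have to be found in the camera images.
- cap: the vessel's screw cap: grey, ribbed, round, 57 mm across, 29 mm tall, about 85 g, standing open side down on the mat. Origin: centre of its lower edge, z up its axis. Bore 48 mm, its slightly yielding sealing ceiling 18 mm above the lower edge. Inside, three 2.5 mm thick thread lugs 120 degrees apart (tips on a 41.4 mm circle, undersides 1.6 mm above the lower edge); nothing outside shows where they are
- rim (a point): centre of the open rim of the white vessel, on its upright axis, 111 mm above the bench. The vessel is clamped in the stand. Its neck is 40 mm across (45.6 mm over the thread); its top 4.5 mm taper to 33 mm and guide the cap on. A cap laid on the neck comes to rest on the thread with its lower edge 8 to 14.5 mm below this rim, as the lugs happen to meet the ridges
- thread_start (a point): point on the neck's axis at the height of the thread starts, 7 mm below the rim. Right-hand thread, three starts 120 degrees apart, 2.5 mm thick ridges 6.2 mm from one to the next: 2.96 mm of height per radian. Play: 1.2 mm up and down, 0.7 mm sideways. How the starts are turned is new each time and not given. Turned anticlockwise, the cap rises along a ridge, then drops about 6 mm off its start
- home (a point): where the centre of the cap's lower edge is when the cap is home: 18 mm below the rim, the ceiling on the rim. At its highest, on the thread starts, the cap's lower edge is about 8.3 mm below the rim (9.7 mm above this point); from there it drops within 2.1 rad of anticlockwise turning at most. From the drop it goes home and snug in 1.3 to 2.6 rad clockwise; snug is 0.3 N m of turning resistance
- stand: fixed stand that holds the vessel (51 mm across, its shoulder 86 mm above the bench): aluminium base plate 110 x 100 mm, grey split clamp 72 x 72 mm with its top 55 mm above the bench, black clamp screw on its right side. Origin: on the bench under the vessel's axis. Its yaw says nothing of the thread
- vessel_play (a joint): how far the vessel is turned in the clamp, rad, anticlockwise positive: its flats have a loose play of 0.05 either way and then bear firmly. It goes to +0.05 while the cap is dragged anticlockwise on it, to -0.05 while the cap is screwed on
- mat: fixed grey silicone mat, 205 x 130 x 2 mm; the cap and a jar stand on it about 104 mm apart along its length. Origin: centre of its underside, x along its length
- septa_jar: low round jar with a white screw lid, 58 mm across and 50 mm tall, on the mat beside the cap; a bystander. Origin: centre of its underside
- beaker: empty glass beaker, 46 mm across, 56 mm tall, on the bench near the stand's far side; a bystander. Origin: centre of its underside
Things that resemble listed ones, but are neither listed nor needed, are in the scene too. What is shaped like the cap but blue or red is not meant.

How it is judged:
By the outcome, as a careful person would: the job done as asked, in the order asked, and still so for the second after the job is handed in, with the robot touching nothing.
It also fails if it takes over 72 s, if anything falls off the work surface, if the arm or the gripper's body presses on something with over 40 N, if the wrist force passes 120 N, or if a joint passes its speed limit or range.

## Working session

There is one attempt and no reset: what is moved stays moved. The work goes in short steps, each a Python script; the robot and the scene stay as the last script left them, time stands still between calls to the robot, and variables do not carry over. Pictures are saved under pics/ and viewed, about 8 in all and at most 12, crops included, and the job is handed in when it is done.

```bash
ls; mkdir -p pics; python3 - <<'E'
from workcell import bot
import cv2,numpy as np
for n in("scene","top"):
    c=bot.read_camera(n); cv2.imwrite(f"pics/{n}0.png",c["pixels"]); print(n,c["fx"],c["cx"],c["cy"],c["R"],c["t"])
print(bot.current_clock(),bot.current_tool_rot(),bot.current_contact_force())
E
```

```text
pics
scene 533.7743748186472 274.922308591036 214.02064992053957 [[-0.72325701 -0.6904631   0.01264932]
 [-0.58877114  0.60695569 -0.53381021]
 [ 0.36089867 -0.39352953 -0.8455097 ]] [0.43622145 0.36716982 0.8788799 ]
top 513.8354583951428 278.8187639803059 205.47619826162574 [[-0.008512   -0.99974893  0.02072732]
 [-0.98034828  0.00425778 -0.19722858]
 [ 0.19709081 -0.0219988  -0.98013839]] [0.01194962 0.58520957 1.09798101]
0.1 [ 2.67533592e+00  1.64579079e+00 -2.44773026e-03] [ 0.0548706  -0.58179646 -1.12479791]
```

View pics/scene0.png

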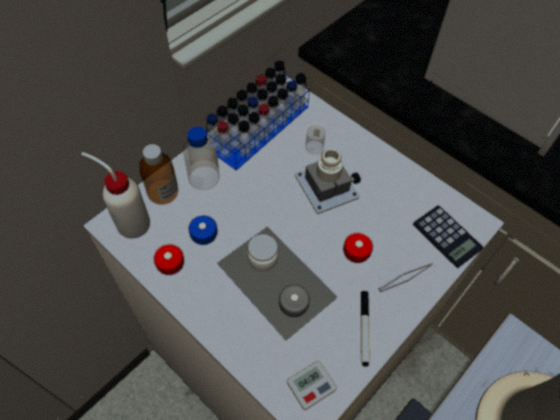

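View pics/top0.png

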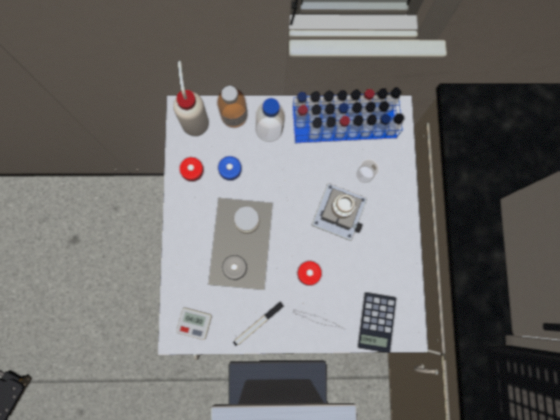

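The scene view shows the grey cap on the mat at (294,299), the jar at (263,251) and the vessel rim at about (330,157). In the top view they are at (234,267), (246,219) and (344,205). Candidates in the top view are grey at (234,267), red at (191,168) and (310,272), and blue at (230,167). Only the grey one fits, since it is on the mat next to the jar. I'll confirm this in an enlarged crop.

```bash
cat > h.py <<'E'
from workcell import bot
import cv2,numpy as np
from scipy.spatial.transform import Rotation as Ro
def ray(c,u,v):
    R=np.array(c["R"]);t=np.array(c["t"])
    d=R.T@np.array([(u-c["cx"])/c["fx"],(v-c["cy"])/c["fy"],1]);return -R.T@t,d/np.linalg.norm(d)
def plane(c,u,v,z):
    o,d=ray(c,u,v);return o+d*(z-o[2])/d[2]
def tri(rays):
    A=sum(np.eye(3)-np.outer(d,d) for o,d in rays);b=sum((np.eye(3)-np.outer(d,d))@o for o,d in rays)
    return np.linalg.solve(A,b)
def proj(c,X):
    p=np.array(c["R"])@X+np.array(c["t"]);return c["fx"]*p[0]/p[2]+c["cx"],c["fy"]*p[1]/p[2]+c["cy"]
def down(a): # tool pointing down, jaw axis x at yaw a
    return (Ro.from_euler('z',a)*Ro.from_euler('x',np.pi)).as_rotvec()
E
python3 - <<'E'
from h import *
s=bot.read_camera("scene");t=bot.read_camera("top")
def crop(c,u,v,r=30,k=9): 
    p=c["pixels"][v-r:v+r,u-r:u+r]; return cv2.resize(p,(300,300),interpolation=cv2.INTER_CUBIC)
cv2.imwrite("pics/crop.png",np.vstack([np.hstack([crop(s,294,299),crop(s,330,165)]),np.hstack([crop(t,234,267),crop(t,344,208)])]))
print("cap top plane",plane(t,234,267,.031),plane(s,294,297,.031))
print("rim",plane(t,344,204,.111),plane(s,330,157,.111))
print("tool yaw", Ro.from_rotvec(bot.current_tool_rot()).as_matrix()[:,0])
w=bot.read_camera("wrist");R=Ro.from_rotvec(bot.current_tool_rot()).as_matrix()
cp=-np.array(w["R"]).T@np.array(w["t"]); print("cam in tool",R.T@(cp-np.array(bot.current_ee_pos())),R.T@np.array(w["R"]).T,w["fx"])
E
```

```text
cap top plane [0.45024456 0.10943735 0.031     ] [0.45133154 0.10923725 0.031     ]
rim [ 0.57728107 -0.13097523  0.111     ] [ 0.57936079 -0.12922807  0.111     ]
tool yaw [ 0.45091071  0.8925684  -0.00108617]
cam in tool [ 0.00033583 -0.06922578 -0.16901362] [[ 9.99999394e-01  1.03850538e-03  3.64458562e-04]
 [-1.09622641e-03  9.69325341e-01  2.45778727e-01]
 [-9.80363892e-05 -2.45778977e-01  9.69325892e-01]] 361.86800258997164
```

View pics/crop.png

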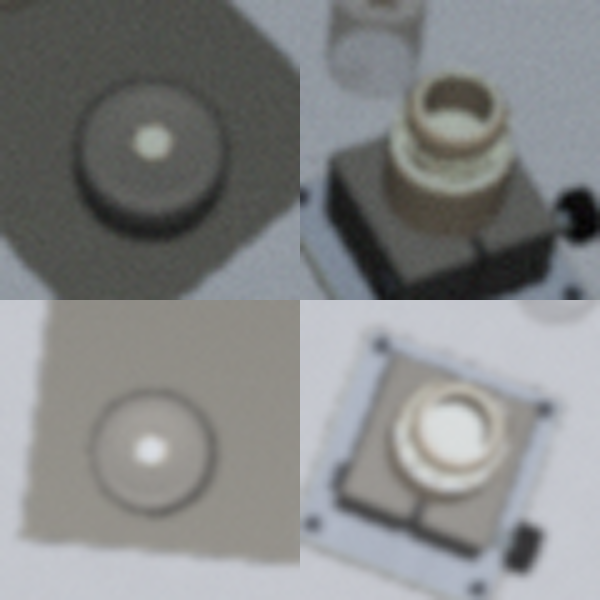

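The crop confirms it. The grey ribbed cap stands on the mat with its top centre at scene (294.4,298.2) and top (234.4,267.2). The open rim centre is at scene (332,157) and top (345.2,203.6). Next I'll look at the cap from near.

```bash
python3 - <<'E'
from h import *
bot.goto([.451,.109,.17],down(-np.pi/2))
c=bot.read_camera("wrist"); cv2.imwrite("pics/w1.png",c["pixels"]); np.save("w1.npy",c,allow_pickle=True)
print(bot.current_clock(),bot.current_ee_pos(),bot.current_joints(),bot.current_contact_force(),bot.current_ft_torque())
print(proj(c,np.array([.451,.109,.031])))
bot.goto([.578,-.130,.27],down(-np.pi/2))
c=bot.read_camera("wrist"); cv2.imwrite("pics/w2.png",c["pixels"]); np.save("w2.npy",c,allow_pickle=True)
print(bot.current_clock(),bot.current_ee_pos(),bot.current_contact_force(),bot.current_ft_torque())
print(proj(c,np.array([.578,-.130,.111])))
a=cv2.imread("pics/w1.png");b=cv2.imread("pics/w2.png")
cv2.imwrite("pics/w12.png",cv2.resize(np.vstack([a,b]),None,fx=.714,fy=.714,interpolation=cv2.INTER_AREA))
E
```

```text
1.95 [0.45105367 0.10960679 0.17016044] [-2.30074279e-02 -9.66703477e-02  1.94817939e+00  1.75968882e-04
  1.28976853e+00  1.54608127e+00] [-0.73121449 -0.44338223 -0.08534851] [-0.04474833  0.14256301 -0.03603754]
(np.float64(281.15844191950936), np.float64(199.47592583798135))
3.1083 [ 0.57754383 -0.12833454  0.26928216] [-0.34988458 -1.17636205  0.04643962] [0.08513124 0.20620818 0.02686896]
(np.float64(282.20540662474735), np.float64(194.2732973301879))
```

View pics/w12.png

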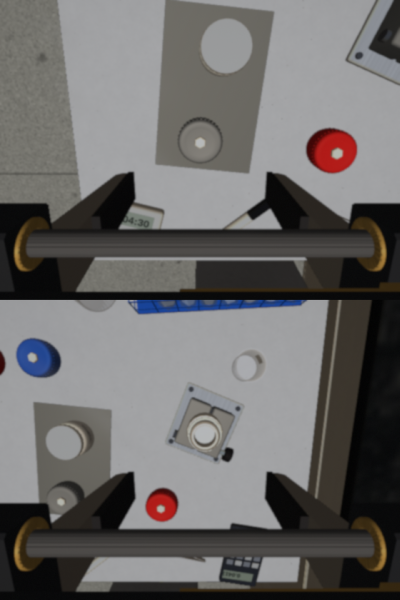

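```bash
python3 - <<'E'
from h import *
out=[]
for n,u,v,z,dia in(("w1",280,195,.031,.057),("w2",286,186,.111,.033)):
    c=np.load(n+".npy",allow_pickle=True).item()
    dist=np.linalg.norm(ray(c,u,v)[0]-plane(c,u,v,z)); r=c["fx"]*dia/2/dist
    k=6;h=48;g=cv2.resize(c["pixels"][v-h:v+h,u-h:u+h],None,fx=k,fy=k,interpolation=cv2.INTER_CUBIC)
    gr=cv2.GaussianBlur(cv2.cvtColor(g,cv2.COLOR_BGR2GRAY),(9,9),0)
    m=cv2.HoughCircles(gr,cv2.HOUGH_GRADIENT,1,15,param1=60,param2=15,minRadius=int(r*k*.85),maxRadius=int(r*k*1.3))
    print(n,"exp r",r*k)
    for x,y,q in (m[0][:4] if m is not None else []):
        uu,vv=u-h+(x+.5)/k-.5,v-h+(y+.5)/k-.5
        print(x,y,q,plane(c,uu,vv,z)); cv2.circle(g,(int(x),int(y)),int(q),(0,0,255),1)
    out.append(cv2.resize(g,(400,400)))
cv2.imwrite("pics/fit.png",np.hstack(out))
E
```

```text
w1 exp r 196.4838358062803
w2 exp r 107.60558143122864
291.5 272.5 132.8 [ 0.58854588 -0.13358785  0.111     ]
293.5 313.5 93.4 [ 0.58217939 -0.13393632  0.111     ]
297.5 292.5 112.4 [ 0.58544967 -0.13452624  0.111     ]
308.5 278.5 96.7 [ 0.58762432 -0.13619106  0.111     ]
```

View pics/fit.png

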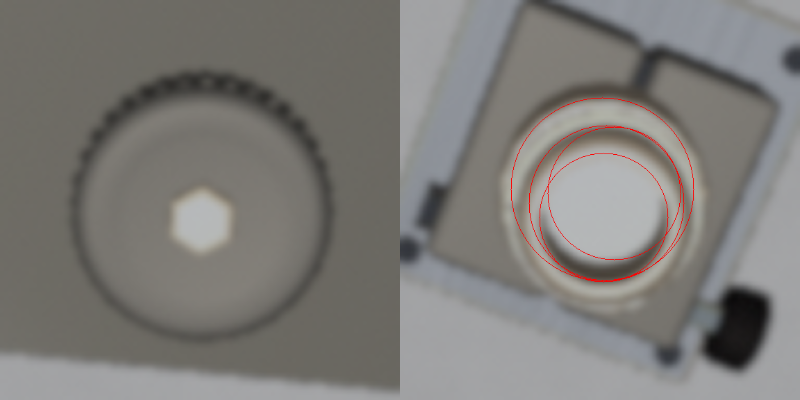

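The cap's top face in the wrist view is centred at about (280.5,199), against (281.2,199.5) predicted, so the cap estimate holds. The rim fits are ambiguous, so I'll overlay the predictions on an enlarged crop.

```bash
python3 - <<'E'
from h import *
s=bot.read_camera("scene");t=bot.read_camera("top")
print(plane(t,345.2,203.6,.111),plane(s,332,157,.111),tri([ray(t,345.2,203.6),ray(s,332,157)]))
c=np.load("w2.npy",allow_pickle=True).item()
u,v,h,k=284,190,28,10
g=cv2.resize(c["pixels"][v-h:v+h,u-h:u+h],None,fx=k,fy=k,interpolation=cv2.INTER_CUBIC)
def draw(C,r,col):
    P=np.array([proj(c,np.array(C)+r*np.array([np.cos(a),np.sin(a),0])) for a in np.linspace(0,6.28,90)])
    cv2.polylines(g,[np.int32((P-[u-h,v-h]+.5)*k-.5)],True,col,1)
g2=g.copy()
draw([.578,-.130,.111],.0165,(0,0,255)); draw([.578,-.130,.086],.0255,(0,160,0))
cv2.imwrite("pics/rim.png",cv2.resize(np.hstack([cv2.convertScaleAbs(g2,alpha=1.2,beta=-20),g]),(800,400)))
E
```

```text
[ 0.57814866 -0.13359538  0.111     ] [ 0.57655074 -0.13196501  0.111     ] [ 0.57853544 -0.13431406  0.10733757]
```

View pics/rim.png

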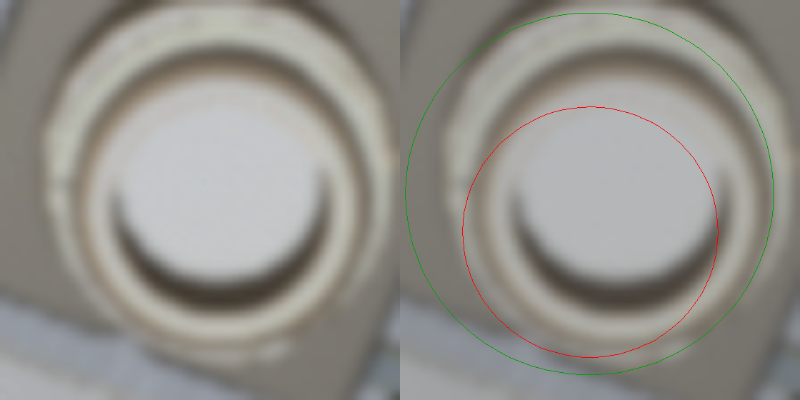

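The rim ring in the enlarged crop is about 4.3 mm to −y and 2.6 mm to +x of my first guess, giving (0.5806,−0.1343). The top view gives (0.578,−0.1336). I'll take one more wrist view, turned by half a turn so that camera mounting bias cancels.

```bash
python3 - <<'E'
from h import *
bot.goto([.579,-.1335,.21],down(np.pi/2))
bot.hold(.2)
c=bot.read_camera("wrist"); np.save("w3.npy",c,allow_pickle=True)
print(bot.current_clock(),bot.current_ee_pos(),bot.current_joints())
C=np.array([.579,-.1335,.111])
u,v=map(int,proj(c,C));h,k=40,10
g=cv2.resize(c["pixels"][v-h:v+h,u-h:u+h],None,fx=k,fy=k,interpolation=cv2.INTER_CUBIC)
def draw(C,r,col):
    P=np.array([proj(c,np.array(C)+r*np.array([np.cos(a),np.sin(a),0])) for a in np.linspace(0,6.28,90)])
    cv2.polylines(g,[np.int32((P-[u-h,v-h]+.5)*k-.5)],True,col,1)
g2=g.copy()
draw(C,.0165,(0,0,255)); draw([.579,-.1335,.086],.0255,(0,160,0))
p=lambda q:(np.array(proj(c,q))-[u-h,v-h]+.5)*5
print(u,v,p(C),p(C+[.005,0,0]),p(C+[0,.005,0]))
cv2.imwrite("pics/rim3.png",cv2.resize(np.hstack([g2,g]),(800,400)))
E
```

```text
6.1083 [ 0.57900893 -0.13349887  0.21002741] [-4.29781500e-01  2.10797158e-01  1.54632737e+00 -3.61221333e-06
  1.38442553e+00 -2.00052621e+00]
279 210 [202.99402455 207.14999265] [202.98151439 238.65072337] [235.66346773 207.18222802]
```

View pics/rim3.png

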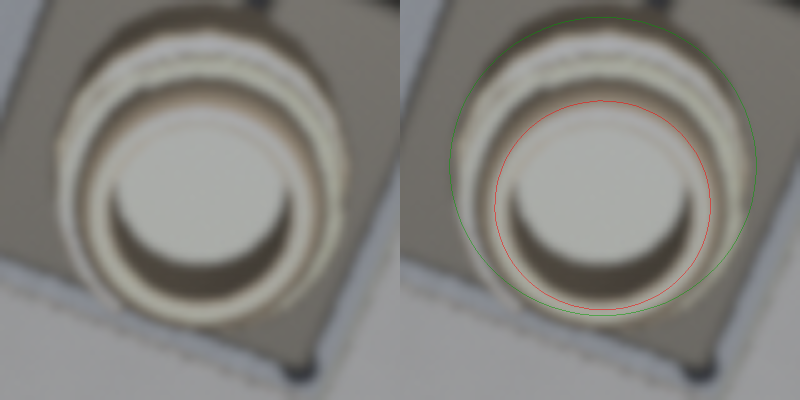

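Rim centre is at (200,212) in the crop, against (203,207) predicted, so the rim is at about (0.580,−0.134). The two opposed views agree within 1 mm. Now I'll grasp the cap.

```bash
python3 - <<'E'
from h import *
R=down(-np.pi/2)
bot.goto([.451,.1095,.08],R)
bot.line_to([.451,.1095,.007],max_speed=.1)
print(bot.current_clock(),bot.current_ee_pos(),bot.current_contact_force())
bot.set_gripper(0.0,25)
print(bot.current_clock(),bot.current_opening()*92,bot.current_contact_force())
bot.line_to([.451,.1095,.16],max_speed=.2)
bot.hold(.3)
print(bot.current_clock(),bot.current_ee_pos(),bot.current_opening()*92,bot.current_contact_force(),bot.current_ft_torque())
c=bot.read_camera("wrist"); np.save("w4.npy",c,allow_pickle=True)
C=np.array([.451,.1095,.16-.005+.029]);print(proj(c,C),bot.current_tool_rot())
cv2.imwrite("pics/w4.png",c["pixels"])
E
```

```text
9.9667 [0.45160328 0.10951034 0.00751973] [ 0.95087801 -0.58408059 -0.0279787 ]
10.5917 56.89990075560997 [-0.39805336 -0.89390212  1.58323434]
11.8083 [0.45047317 0.10950601 0.15913979] 56.5958371791599 [ 0.17652702 -0.39042067 -0.93368837] [-0.01610949  0.14295181 -0.00260444]
(np.float64(281.2008085875658), np.float64(280.13259044420056)) [ 2.22080152e+00 -2.22088090e+00 -1.35441156e-03]
```

View pics/w4.png

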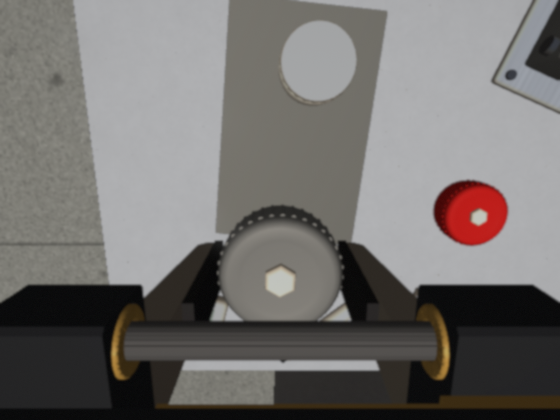

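The cap is held level and centred: hex at (280,281), predicted (281,280). Opening is 56.6 mm. The TCP is about 5.5 mm above the cap's lower edge. Now move over the neck and make a guarded descent.

```bash
python3 - <<'E'
from h import *
R=down(-np.pi/2)
bot.goto([.580,-.134,.16],R)
bot.line_to([.580,-.134,.122],max_speed=.1); bot.hold(.3)
b=np.array(bot.current_contact_force()); bt=np.array(bot.current_ft_torque()); np.save("bias.npy",np.r_[b,bt])
print(bot.current_clock(),bot.current_ee_pos(),b,bt)
z=.122; 
while z>.0995:
    z-=.001; bot.line_to([.580,-.134,z],max_speed=.03)
    f=np.array(bot.current_contact_force())-b; p=np.array(bot.current_ee_pos())
    print(round(bot.current_clock(),2),round(z,4),(p*1e3).round(2),f.round(1))
    if f[2]>2.5 or np.hypot(f[0],f[1])>5: break
E
```

```text
13.7583 [ 0.58039139 -0.13422034  0.12267634] [-0.07938504 -0.49035208 -0.64269574] [-0.02604841  0.15561546  0.02932872]
14.01 0.121 [ 579.95 -134.04  120.97] [-0.5  0.8  0.4]
14.26 0.12 [ 579.89 -133.97  119.84] [ 0.4  0.3 -0.1]
14.51 0.119 [ 579.94 -133.99  118.89] [ 1.1  0.5 -0.2]
14.76 0.118 [ 579.92 -133.97  117.89] [-0.5  0.6 -0.6]
15.01 0.117 [ 579.93 -133.98  116.89] [0.6 1.  0.3]
15.26 0.116 [ 579.93 -133.97  115.89] [-0.7  0.5  0. ]
15.51 0.115 [ 579.95 -133.96  114.9 ] [0.2 0.4 0.2]
15.76 0.114 [ 579.9  -133.97  113.87] [0.6 0.5 0.5]
16.01 0.113 [ 579.94 -133.98  112.92] [ 0.1 -0.4  0.6]
16.26 0.112 [ 579.92 -133.97  111.89] [1.  0.3 0.4]
16.51 0.111 [ 579.96 -133.99  110.92] [ 0.5  1.  -0.2]
16.76 0.11 [ 580.   -134.02  109.93] [0.3 0.1 0.8]
17.01 0.109 [ 580.02 -133.99  108.93] [ 0.3  0.8 -0. ]
17.26 0.108 [ 580.03 -134.    107.95] [0.6 0.3 0. ]
17.51 0.107 [ 580.01 -133.99  106.94] [ 0.8 -0.1 -0.8]
17.76 0.106 [ 580.02 -133.99  105.96] [ 0.3  0.4 -0.6]
18.01 0.105 [ 580.   -133.99  104.94] [ 1.  -0.8 -1.2]
18.26 0.104 [ 580.   -133.99  103.94] [ 0.2  0.8 -0.2]
18.51 0.103 [ 580.08 -134.03  103.15] [0.8 0.2 1.8]
18.76 0.102 [ 580.18 -134.08  102.96] [-3.1  0.4  6.1]
```

Contact came with the edge 13.5 mm below the rim, as expected. Arm stiffness is about 5 N/mm. Now turn anticlockwise under force control at about 3 N.

```bash
cat >> h.py <<'E'
B=np.load("bias.npy")
def read():
    f=np.array(bot.current_contact_force())-B[:3]; m=np.array(bot.current_ft_torque())-B[3:]
    return f,m,np.array(bot.current_ee_pos())
def log(a,f,m,p,cmd): print(round(bot.current_clock(),2),"a%.2f"%a,"cmd",(cmd*1e3).round(1),"p",(p*1e3).round(2),"f",f.round(1),"mz%.3f"%m[2],flush=True)
E
python3 - <<'E'
from h import *
a=-np.pi/2; cmd=np.array([.580,-.134,.1025]); zmax=0
for i in range(25):
    a+=.11
    bot.line_to(cmd,down(a),max_speed=.03)
    f,m,p=read(); zmax=max(zmax,p[2]); log(a,f,m,p,cmd)
    if f[2]>12 or abs(m[2])>.3 or np.hypot(*f[:2])>15: print("abort");break
    if i>2 and (p[2]<zmax-.0012 or (f[2]<.6 and p[2]>.1055)): print("drop?");break
    cmd[2]+=.00025+np.clip((3-f[2])*-1e-4,-.0006,.0006)
    cmd[:2]+=np.clip(f[:2]*3e-5,-.0001,.0001)
np.save("st.npy",np.r_[cmd,a])
E
```

```text
19.02 a-1.46 cmd [ 580.  -134.   102.5] p [ 580.46 -134.19  103.21] f [0.5 0.2 5.2] mz-0.017
19.27 a-1.35 cmd [ 580. -134.  103.] p [ 580.44 -134.19  103.43] f [-0.3  0.4  5.5] mz-0.056
19.53 a-1.24 cmd [ 580.  -134.   103.5] p [ 580.31 -134.1   103.75] f [0.9 0.5 4.1] mz-0.065
19.79 a-1.13 cmd [ 580.  -134.   103.8] p [ 580.29 -134.11  104.1 ] f [ 1.4 -0.3  5.3] mz0.009
20.05 a-1.02 cmd [ 580.1 -134.   104.3] p [ 580.16 -134.06  104.39] f [ 0.6 -0.7  4.9] mz-0.019
20.31 a-0.91 cmd [ 580.1 -134.   104.7] p [ 580.05 -134.04  104.73] f [ 0.1 -0.1  3.9] mz-0.054
20.57 a-0.80 cmd [ 580.1 -134.   105.1] p [ 580.06 -134.    105.04] f [ 0.4 -0.3  4.5] mz-0.109
20.82 a-0.69 cmd [ 580.1 -134.   105.5] p [ 580.07 -134.07  105.41] f [ 0.7 -1.3  5.1] mz-0.058
21.08 a-0.58 cmd [ 580.1 -134.   105.9] p [ 580.06 -134.11  105.8 ] f [ 0.6 -1.4  2.3] mz-0.038
21.34 a-0.47 cmd [ 580.1 -134.1  106.1] p [ 580.13 -134.12  106.09] f [ 0.8 -0.5  2.9] mz-0.039
21.6 a-0.36 cmd [ 580.2 -134.1  106.4] p [ 580.21 -134.12  106.38] f [ 0.6 -0.6  4.3] mz-0.069
21.86 a-0.25 cmd [ 580.2 -134.1  106.7] p [ 580.22 -134.1   106.71] f [0.8 0.6 3.3] mz-0.034
22.12 a-0.14 cmd [ 580.2 -134.1  107. ] p [ 580.26 -134.08  107.04] f [ 2.1 -0.7  3.5] mz-0.073
22.38 a-0.03 cmd [ 580.3 -134.1  107.3] p [ 580.28 -134.07  107.32] f [ 1.1 -0.1  3.2] mz-0.061
22.63 a0.08 cmd [ 580.3 -134.1  107.6] p [ 580.26 -134.05  107.55] f [0.8 1.1 4. ] mz-0.036
22.89 a0.19 cmd [ 580.3 -134.1  107.9] p [ 580.21 -133.92  107.59] f [ 1.9 -0.8  1.6] mz0.031
23.15 a0.30 cmd [ 580.4 -134.1  108. ] p [ 580.2  -133.82  107.54] f [ 3.1 -0.6 -0.1] mz-0.065
drop?
```

It rode up at 3 mm/rad to the thread starts and the force has vanished, so this looks like the drop. I'll lower gently, turning on slightly if it is still carried.

```bash
python3 - <<'E'
from h import *
s=np.load("st.npy");cmd=s[:3];a=s[3]; cmd[:2]=[.5802,-.134]
n=0;cmd[2]=.1073
for i in range(22):
    bot.line_to(cmd,down(a),max_speed=.03)
    f,m,p=read(); log(a,f,m,p,cmd)
    if f[2]>12 or np.hypot(*f[:2])>15: print("abort");break
    if f[2]>2.5:
        if p[2]<.1040: print("landed");break
        a+=.08;cmd[2]+=.00012
    else: cmd[2]-=.0007
np.save("st.npy",np.r_[cmd,a])
E
```

```text
23.4 a0.30 cmd [ 580.2 -134.   107.3] p [ 580.16 -133.9   107.09] f [ 3.1 -0.  -1.1] mz-0.016
23.65 a0.30 cmd [ 580.2 -134.   106.6] p [ 580.16 -133.95  106.52] f [2.5 0.3 0.1] mz-0.022
23.9 a0.30 cmd [ 580.2 -134.   105.9] p [ 580.15 -133.97  105.84] f [ 1.9 -0.4  0.6] mz-0.035
24.15 a0.30 cmd [ 580.2 -134.   105.2] p [ 580.16 -133.98  105.14] f [2.  0.  0.1] mz-0.036
24.4 a0.30 cmd [ 580.2 -134.   104.5] p [ 580.14 -133.99  104.41] f [ 1.9 -1.1  0.2] mz-0.006
24.65 a0.30 cmd [ 580.2 -134.   103.8] p [ 580.17 -133.99  103.72] f [ 2.7 -0.   0.8] mz-0.034
24.9 a0.30 cmd [ 580.2 -134.   103.1] p [ 580.18 -133.96  103.01] f [ 1.2 -0.3  0.6] mz-0.016
25.15 a0.30 cmd [ 580.2 -134.   102.4] p [ 580.18 -133.97  102.32] f [ 1.9 -0.3  0.5] mz-0.037
25.4 a0.30 cmd [ 580.2 -134.   101.7] p [ 580.28 -134.05  102.18] f [-0.1  0.3  3.7] mz-0.015
landed
```

It dropped 5.5 mm off the starts. Now screw clockwise, following the thread, until the resistance reaches about 0.3 N m.

```bash
python3 - <<'E'
from h import *
s=np.load("st.npy");cmd=s[:3];a=s[3];a0=a;last=0
for i in range(60):
    st=.1 if a0-a<1.2 else .05
    a-=st
    bot.line_to(cmd,down(a),max_speed=.03)
    f,m,p=read(); log(a,f,m,p,cmd)
    if abs(f[2])>15 or np.hypot(*f[:2])>15: print("abort");break
    if m[2]>.27: print("snug");break
    if a0-a>2.75: print("max");break
    cmd[2]+=np.clip((f[2]-2.5)*1e-4,-.0006,.0006)-(st*.00296*.7 if f[2]<3.5 else 0)
    cmd[2]=max(cmd[2],.0965)
    cmd[:2]+=np.clip(f[:2]*3e-5,-.0001,.0001)
np.save("st.npy",np.r_[cmd,a])
E
```

```text
25.65 a0.20 cmd [ 580.2 -134.   101.7] p [ 580.3  -134.02  101.91] f [0.3 0.9 3.7] mz-0.016
25.9 a0.10 cmd [ 580.2 -134.   101.8] p [ 580.24 -134.05  101.71] f [2.1 0.2 1.4] mz-0.058
26.15 a-0.00 cmd [ 580.3 -134.   101.5] p [ 580.26 -134.06  101.43] f [ 0.8 -0.3  2. ] mz-0.019
26.4 a-0.10 cmd [ 580.3 -134.   101.3] p [ 580.23 -134.09  101.13] f [ 1.7 -0.5  1.1] mz-0.030
26.65 a-0.20 cmd [ 580.3 -134.   100.9] p [ 580.25 -134.08  100.87] f [ 0.8 -0.5  0.1] mz-0.056
26.9 a-0.30 cmd [ 580.4 -134.   100.5] p [ 580.35 -134.05  100.58] f [ 1.7 -0.7  2.7] mz-0.019
27.15 a-0.40 cmd [ 580.4 -134.   100.3] p [ 580.34 -134.04  100.3 ] f [1.2 0.2 2.1] mz-0.012
27.4 a-0.50 cmd [ 580.5 -134.   100. ] p [ 580.35 -134.01  100.03] f [ 0.6 -0.1  2.5] mz0.002
27.65 a-0.60 cmd [ 580.5 -134.    99.8] p [ 580.37 -134.     99.77] f [ 0.7 -0.2  1.5] mz-0.048
27.9 a-0.70 cmd [ 580.5 -134.    99.5] p [ 580.38 -133.99   99.48] f [ 0.5 -0.2  1.7] mz-0.007
28.15 a-0.80 cmd [ 580.5 -134.    99.2] p [ 580.39 -133.99   99.18] f [-0.4 -0.1  2.8] mz0.012
28.4 a-0.90 cmd [ 580.5 -134.    99.1] p [ 580.35 -134.01   98
[... 1128 characters left out ...]
98.13] f [0.1 0.6 2.3] mz-0.040
31.65 a-1.55 cmd [ 580.6 -133.9   98.2] p [ 580.58 -133.83   98.12] f [ 0.1 -0.1  2.3] mz-0.031
31.9 a-1.60 cmd [ 580.6 -133.9   98. ] p [ 580.73 -134.04   98.11] f [ 0.5 -0.5  3.1] mz-0.047
32.15 a-1.65 cmd [ 580.6 -133.9   98. ] p [ 580.81 -134.09   98.13] f [ 0.2 -1.2  2.4] mz0.013
32.4 a-1.70 cmd [ 580.6 -133.9   97.9] p [ 580.85 -134.11   98.1 ] f [ 0.8 -1.4  3.7] mz0.127
32.65 a-1.75 cmd [ 580.6 -134.    98. ] p [ 580.85 -134.12   98.1 ] f [ 1.7 -0.2  2.6] mz0.130
32.9 a-1.80 cmd [ 580.7 -134.    97.9] p [ 580.77 -134.11   98.05] f [ 1.  -1.3  2.9] mz0.259
33.15 a-1.85 cmd [ 580.7 -134.    97.8] p [ 580.81 -134.11   98.04] f [ 0.5 -0.7  4.8] mz0.562
snug
```

Ceiling contact came at TCP z 98.1 mm, then the thread play was taken up, and torque rose steeply after 2.15 rad. That is within the expected range. I'll check the static reading before releasing.

```bash
python3 - <<'E'
from h import *
s=np.load("st.npy");bot.hold(.3)
f,m,p=read();log(s[3],f,m,p,s[:3])
print(Ro.from_rotvec(bot.current_tool_rot()).as_matrix()[:,0],bot.current_opening()*92)
E
```

```text
33.45 a-1.85 cmd [ 580.7 -134.    97.8] p [ 580.83 -134.12   98.05] f [ 0.1 -1.7  5.3] mz0.626
[-2.75646379e-01 -9.61259092e-01  1.77851408e-04] 57.09191700426357
```

```bash
python3 - <<'E'
from h import *
s=np.load("st.npy");cmd=s[:3];a=s[3]
for k in range(2):
    a+=.035;cmd[2]+=.0003;bot.line_to(cmd,down(a),max_speed=.03);f,m,p=read();log(a,f,m,p,cmd)
bot.set_gripper(1.0);bot.hold(.2)
f,m,p=read();log(a,f,m,p,cmd);print(bot.current_opening())
bot.line_to([*p[:2],.21],max_speed=.12);bot.hold(.3)
w=bot.read_camera("wrist");c=bot.read_camera("scene")
u,v,h=332,165,60
g=cv2.resize(c["pixels"][v-h:v+h,u-h:u+h],(380,380),interpolation=cv2.INTER_CUBIC)
cv2.imwrite("pics/end.png",np.hstack([g,cv2.resize(w["pixels"][20:400,90:470],(380,380))]))
print(bot.current_clock(),proj(w,np.array([.580,-.134,.122])),proj(c,np.array([.580,-.134,.122])))
E
```

```text
33.7 a-1.82 cmd [ 580.7 -134.    98.1] p [ 580.8  -134.08   98.08] f [ 2.2 -1.1  3.3] mz-0.058
33.95 a-1.78 cmd [ 580.7 -134.    98.4] p [ 580.73 -134.07   98.11] f [ 1.7 -2.   1.5] mz-0.023
34.82 a-1.78 cmd [ 580.7 -134.    98.4] p [ 580.74 -134.01   98.47] f [0.  0.5 1. ] mz-0.030
1.001026283027486
36.3 (np.float64(280.88911137293405), np.float64(214.95439881012865)) (np.float64(331.91015308117477), np.float64(151.90138467822672))
```

View pics/end.png

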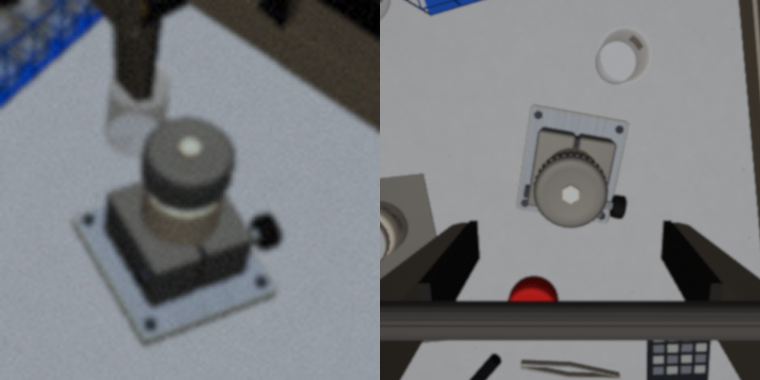

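The final picture shows the cap level on the neck, with its hex centred over the vessel. The beaker and stand look undisturbed and the fingers are clear. I'm handing it in.

```bash
python3 - <<'E'
from h import *
s=bot.read_camera("scene")["pixels"];o=cv2.imread("pics/scene0.png")
print("jar region diff",cv2.absdiff(s,o)[225:270,240:285].mean(),"beaker",cv2.absdiff(s,o)[130:152,306:318].mean())
bot.job_done();print(bot.current_clock())
E
```

```text
jar region diff 2.8097119341563785 beaker 15.069444444444445
the job is handed in; nothing more can be done
the job is handed in; nothing more can be done
```

I closed the vessel with the grey cap and handed the job in; the last clock reading before that was 36.3 s of the 72 s allowed. One check went over the target: the final tightening torque was about 0.6 N m against the stated 0.3 N m for snug.

- **Anticlockwise:** I set the cap on the neck and turned it back under 2–6 N. It rode up the ridge at about 3 mm/rad to the thread starts and dropped 5.5 mm off them.
- **Clockwise:** I screwed it on with 0–5 N. The ceiling met the rim, the thread play was taken up, and the cap went tight after 2.15 rad. That is within the given 1.3–2.6 rad.
- **Home:** The tool ended 9.5 mm below its highest point, against 9.7 mm expected. The last picture shows the cap level on the neck with the gripper clear.
- **Torque overshoot:** The resistance rose from 0.26 to 0.56 N m in the last 0.05 rad step, and read 0.63 N m held still. I turned the gripper back 0.07 rad to take off the load before letting go. It read near zero, which fits the vessel's loose play in the clamp, so I don't think the cap loosened, but I did not test it.
- **Jar and beaker:** The jar's image region is unchanged. The beaker's region differs between the first and last pictures. A finger was in front of it in the last scene view, and the beaker appears undisturbed in the final wrist picture. I did not measure its position.

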